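# Load a sample bottle and draw the cap camera out over it

### The job

Set the sample bottle that stands by itself on the bench down into the free place of the camera stand, fully home and without dropping it or disturbing the two bottles already there. Then swing the boom to its stop over the row and, squeezing the lock button in its grip block, pull the tube out to the broad black band for that place (first band for the place nearest the mast, third for the farthest), so that the camera looks straight down on the new bottle. The tube springs home when let go, so finish still gripping it, button squeezed, held still on the mark.

Things in the scene. Friction and masses are not known exactly. Their poses are not given: they have to be found in the camera images.
- new_bottle: white capped sample bottle to be loaded, standing by itself on the bench right of the stand; 52 mm diameter, 111 mm tall (body up to 80 mm, then a shoulder and a 32 mm cap), 125 g; origin at the centre of its underside, z up its axis
- rack_bottle_1: a bottle of the same size (52 x 111 mm), already standing in one of the stand's places; origin at the centre of its underside; leave it alone
- rack_bottle_2: another bottle of the same size, in another of the stand's places; origin at the centre of its underside; leave it alone
- free_place: the one place of the stand without a bottle: a round recess 56 mm wide (chamfered to 62 mm) and 12 mm deep in the plate's top; origin at the centre of its floor, 8 mm above the bench, where the bottle's underside comes to rest; z up, y along the row towards the mast
- camera_stand: camera stand, screwed to the bench: grey plate 92 x 500 x 20 mm, long along its y; origin at the centre of the plate's underside. Mast (25 mm tube) at its (0, +200 mm), three bottle places at y = -58, -128, -198 mm, 18 mm between neighbouring bottles. On the mast turns the boom, a 26 mm aluminium tube with a 34 mm black end collar, axis 205 mm above the bench; highest part (at the mast) 235 mm
- place_1 (a point): centre of the floor of the bottle place nearest the mast, belongs to the first band (60 mm draw)
- place_2 (a point): centre of the floor of the middle bottle place, belongs to the second band (130 mm draw)
- place_3 (a point): centre of the floor of the bottle place farthest from the mast, belongs to the third band (200 mm draw)
- boom (a joint): swing of the boom about the mast, rad: 0 = against its stop, boom along the stand's -y, straight over the row of places; grows counterclockwise seen from above: the camera end moves to the stand's +x, away from the robot (parked at 0.6 to 0.85). Light friction keeps it where it is left
- drawtube (a joint): how far the 17 mm steel tube is drawn out of the boom, m: 0 = stowed and latched, end stop 0.215. Thin rings every 10 mm, three 3 mm bands; with a band's middle at the collar's end face the draw is 0.060, 0.130 or 0.200, and the camera (boom at its stop) is straight over place 1, 2 or 3. A spring pulls it home with 3 to 5 N; it leaves home (or gets back past 11 mm) only with the button squeezed
- lock_button (a joint): how far the lock button is pressed into the grip block, m: 0 = out, 0.005 = fully in; free of the latch from about 0.004; spring 3 to 6 N
- grip_block (a point): centre of the black grip block at the tube's end, 198 mm + draw from the mast axis, 205 mm above the bench: 40 mm across the boom, 52 along it, 44 tall. The lock button, an aluminium pad 24 x 24 mm, stands 6 mm out of one side face (robot's side); squeeze across it and the far, ribbed face (46 mm over both, 41 when pressed). Axes turn with the boom: button at -x, -y outward along the boom, z up
- lens (a point): underside of the camera lens, 55 mm below the middle of the grip block (31 mm above a loaded bottle's cap); the camera, 35 mm in diameter, hangs under the block
There are look-alikes about, which are no part of the job. Leave any blue or turquoise look-alike of the new_bottle alone.

How it is judged:
On the way, in this order (a step that is already met when the one before it is completed fails the run):
1. the new bottle stands released at the bottom of the free place while the tube is still stowed (horizontal distance between new_bottle and free_place below 0.006 m and z of new_bottle in the frame of free_place below 0.004 m and angle between new_bottle's own z axis and vertical below 0.06 rad and contact force between the fingers and new_bottle below 0.1 N and linear speed of new_bottle below 0.02 m/s and value of joint drawtube below 0.01 m), for 0.2 s.
2. the boom is at its stop and the tube is drawn out to the band of that place, button squeezed (value of joint lock_button above 0.003 m and contact force between the fingers and drawtube above 3 N and value of joint boom below 0.02 rad and ((horizontal distance between free_place and place_1 below 0.02 m and value of joint drawtube between 0.057 and 0.063 m) or (horizontal distance between free_place and place_2 below 0.02 m and value of joint drawtube between 0.127 and 0.133 m) or (horizontal distance between free_place and place_3 below 0.02 m and value of joint drawtube between 0.197 and 0.203 m))), for 0.2 s.
At the end, for the whole second after the job is handed in: New bottle upright on the floor of the free place, within 6 mm of its centre, let go; boom within 0.02 rad of its stop; tube within 3 mm of that place's band, at rest; fingers still grip the block, button in more than 3 mm; the other two bottles upright, within 10 mm of where they were (all of step 2 and velocity of joint drawtube between -0.01 and 0.01 m/s and velocity of joint boom between -0.03 and 0.03 rad/s and horizontal distance between new_bottle and free_place below 0.006 m and z of new_bottle in the frame of free_place below 0.004 m and angle between each of new_bottle, rack_bottle_1, rack_bottle_2's own z axis and vertical below 0.06 rad and contact force between the fingers and new_bottle below 0.1 N and linear speed of new_bottle below 0.02 m/s and distance of each of rack_bottle_1, rack_bottle_2 from where it was at the start of the episode below 0.01 m); the arm keeps its last pose, push and grip.
It fails at once if one of the two bottles in the stand is tipped (angle between any of rack_bottle_1, rack_bottle_2's own z axis and vertical above 0.3 rad).
It fails at once if the new bottle is dropped (contact force between the fingers and new_bottle below 0.01 N and height (world z) of new_bottle above 0.02 m and linear speed of new_bottle above 0.25 m/s).
It also fails if it takes over 59 s, if anything falls off the work surface, if the arm or the gripper's body presses on something with over 40 N, if the wrist force passes 120 N, or if a joint passes its speed limit or range.

### The arm

A 6-joint arm with a two-finger parallel gripper is mounted at the origin on a cart in front of the work surface, level with it; the furniture and walls round the work are solid. World frame = base frame: x ahead of the robot, y to its left, z up, the work surface at z = 0. Lengths are in m, angles in rad, forces in N, time in s.
With the tool pointing down it reaches from about 0.25 to 0.725 m from the base axis. Payload 4 kg.
Tool frame: the origin (TCP) lies between the finger pads; the fingertips stand 11 mm ahead of it and the grasp point (between the pads) lies 8 mm behind it (bot.tip_extent is the distance from the TCP to the fingertips, in m); z points along the fingers, y is the line along which they close (so a half turn about z gives the same grasp; the last joint's range is limited). The gripper opens to 85 mm and grips with 20 to 120 N. Pads are 22 mm wide; open, the fingers measure 114 mm over their backs; the gripper's body (76 mm by 85 mm) begins 54 mm behind the grasp point. The pads swing forward as they close: fully open they stand 13 mm farther back than shut.
Start: joints at [1.195, 0.241, 0.005, 1.335, 0, 1.571], TCP at [0.184, 0.465, 0.242] pointing down, gripper open.
Joint ranges: [-2.72, 2.72], [-1.05, 1.87], [-1.09, 1.28], [-1.99, 2.15], [-1.42, 1.44], [-3.14, 3.14]. Speed limits (rad/s): [2.79, 2.79, 3.14, 3.14, 3.14, 3.14].

### API

Orientations are given as a unit quaternion [x, y, z, w].
In Python, from workcell import bot gives the robot as it stands. The module is installed in compiled form; this text tells all that it offers.
- The arm moves only by the tool drive_tool, never from a script. Its argument "rows" is a list of rows, each an object of numbers: "dx", "dy", "dz": the shift along the tool's x, y, z in units of 50 mm (1.0 is 50 mm); "wx", "wy", "wz": the turn, a rotation vector about the tool's x, y, z in units of 5 degrees (1.0 is 5 degrees); "hand": the finger opening in mm, from 0 to 85.4. A call has 1 to 20 rows; each row is the pose to reach, as a shift and turn from the pose commanded when the call began, along the tool's axes at that moment; what a row does not reach only later rows make up. A row lasts 1/10 s, in which the tool goes at most 50 mm and 8.59 degrees, less where a joint would pass 70% of its speed; a pose out of reach is approached as far as the arm can. A call with a gripper value outside its range is refused whole. The fingers move at their own pace and stop on an object; the grip force is fixed at half the most. Time passes only in rows, so rows that repeat a pose let the fingers close. It gives the time, the measured TCP pose, the force, the opening and the grip force at its end, in the units of the state.
- bot.get_obs(): the state, without advancing time (a new reading comes with each control period).
- bot.camera(name): name is "scene" or "top"; returns the picture (384x512x3 uint8, red, green, blue); there is no depth.
- bot.get_calibration(name): a dict with "vfov" (degrees; the focal length in pixels is half the picture's height over the tangent of half this angle, whatever the lens; pixels are square), "cx", "cy" (the principal point, pixels), "origin" and "rotation" of the camera in the world. Camera axes: x right, y up, looking along -z (the intrinsics and any distortion apply to the point x, -y, -z); pixel columns grow to the right and rows downward; lengths in m; the calibration is good to about 2 mm. A picture is of the moment at which its call begins. get_calibration takes no time and is no camera call.
- bot.job_done(): hands the job in; it is judged then, once.
Trained networks look in the newest picture that a camera, given by its name, has taken for a name from the list of things; names that differ only in an ending like _2 or _b are one class to them, and where a whole thing is asked for, a point or a joint stands for the part that bears it (a point fixed in the world has none). Each returns a list of dicts, best first, with "score" (0 to 1); they miss things now and then, are a little off and sometimes report something else, mostly with a low value. They report only what shows in the picture. A call takes as long as a camera call. They do not tell look-alikes from the thing itself.
- bot.look_for(camera, thing): "extent" ([centre column, centre row, width, height] in pixels, round what is visible of it).
- bot.outline_of(camera, thing): "region" (384x512 bool, what is visible of it) and "extent" ([centre column, centre row, width, height] in pixels, round what is visible of it).
The state is a dict: "clock": time; "joint_pos": joint angles; "joint_vel": joint speeds; "tau": joint torques, N m; "eef_pos": TCP position; "tool_rot": TCP orientation; "ft_force": force on the tool from outside, world axes, zero at the start; "ft_torque": the same for the moment, N m; "grip_width": finger opening in m; "grasp_force": force on a finger pad.
Only numpy, scipy, OpenCV 4.12 (cv2) and the standard library are available. Lean on these libraries where they do the work, as an engineer would, in place of code of your own. Each camera call takes 0.05 s, during which the arm holds its last target. There are 200 camera calls.

## Working session

There is one attempt and no reset: what is moved stays moved. The work goes in short steps, Python scripts to look and compute and a tool call to move; the robot and the scene stay as the last step left them, time stands still between calls to the robot, and variables do not carry over. Pictures are saved under pics/ and viewed, at most 10 in all, crops included, and the job is handed in when it is done.

Besides the shell and the picture viewer there is one more tool, called by a JSON object that holds its "fn" and its "kwargs". drive_tool: Moves the arm, as the interface text tells. Its arguments: {"type":"object","properties":{"rows":{"type":"array","items":{"type":"object","properties":{"dx":{"type":"number"},"dy":{"type":"number"},"dz":{"type":"number"},"wx":{"type":"number"},"wy":{"type":"number"},"wz":{"type":"number"},"hand":{"type":"number"}}}}},"required":["rows"]}

```bash
mkdir -p pics; python3 - <<'E'
from workcell import bot
import cv2,numpy as np
for c in ("scene","top"):
    im=bot.camera(c); cv2.imwrite(f"pics/{c}0.png",im[:,:,::-1])
    print(c,bot.get_calibration(c))
    for t in ("new_bottle","camera_stand","grip_block","boom","free_place","lock_button"):
        try: print(t,[(np.round(d["extent"],1).tolist(),round(d["score"],2)) for d in bot.look_for(c,t)])
        except Exception as e: print(t,e)
print(bot.get_obs())
E
```

```text
scene {'vfov': 57.898568063447726, 'cx': 258.1586119823329, 'cy': 186.75836076205852, 'origin': array([-0.23364741, -0.52336017,  0.61036489]), 'rotation': array([ 0.44451005, -0.26025215, -0.44985441,  0.72959622])}
new_bottle [([374.7, 249.9, 27.0, 44.7], 0.96), ([375.5, 220.9, 24.7, 32.9], 0.95), ([336.6, 228.4, 19.4, 40.8], 0.91), ([400.2, 242.6, 21.8, 43.1], 0.74)]
camera_stand [([209.4, 194.6, 153.5, 121.4], 0.92), ([222.6, 147.7, 19.9, 28.4], 0.24)]
grip_block [([223.8, 147.2, 23.6, 26.2], 0.54), ([210.4, 193.8, 150.9, 118.9], 0.53), ([182.6, 147.0, 99.6, 20.4], 0.23)]
boom [([182.7, 148.0, 99.3, 21.8], 0.88), ([228.1, 209.1, 16.9, 37.8], 0.16)]
free_place []
lock_button [([210.4, 194.8, 158.7, 113.5], 0.72), ([222.8, 146.2, 6.6, 8.4], 0.48)]
top {'vfov': 48.32132486467935, 'cx': 257.5095626558834, 'cy': 191.31181289682507, 'origin': array([-0.31411569,  0.028827  ,  1.44278521]), 'rotation': array([-0.18844381,  0.22885989,  0.71850359, -0.62917778])}
new_bottle [([333.8, 187.5, 14.4, 23.4], 0.73), ([343.6, 207.1, 11.6, 20.4], 0.65), ([353.2, 191.5, 15.5, 23.6], 0.63), ([316.
[... 191 characters left out ...]
ton []
{'clock': 0.7, 'joint_pos': array([ 1.19498339e+00,  2.40550136e-01,  4.99920720e-03,  1.33520059e+00,
       -7.40334818e-06,  1.57082721e+00]), 'joint_vel': array([ 0.00078962, -0.00219513, -0.00114914, -0.00030202,  0.00140751,
       -0.00131753]), 'tau': array([ 6.22753851e-04, -3.72074747e+01,  2.52643222e+01,  7.78676840e-04,
       -1.71262909e-04,  5.91300363e-06]), 'eef_pos': array([0.18351601, 0.46510289, 0.24233109]), 'tool_rot': array([1.86817793e-01, 9.82394580e-01, 2.13200327e-05, 7.82164701e-06]), 'ft_force': array([-0.07849898, -0.07930599, -0.40888068]), 'ft_torque': array([-0.0196977 ,  0.00041971,  0.00802037]), 'grasp_force': 0.0, 'grip_width': 0.0857703095650993}
```

```bash
python3 - <<'E'
import cv2
a=cv2.imread("pics/scene0.png")[110:290,110:440]; b=cv2.imread("pics/top0.png")[130:260,120:380]
cv2.imwrite("pics/a.png",cv2.resize(a,(792,432),interpolation=cv2.INTER_CUBIC)) #2.4
cv2.imwrite("pics/b.png",cv2.resize(b,(780,390),interpolation=cv2.INTER_CUBIC)) #3
E
```

```text
(no output)
```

View pics/a.png

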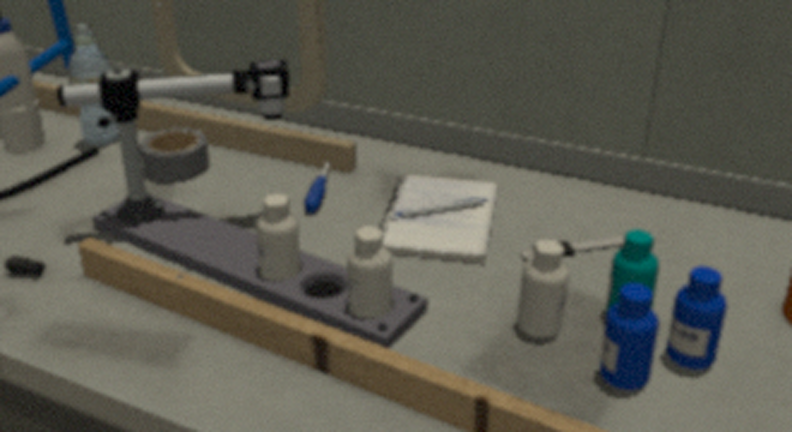

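View pics/b.png

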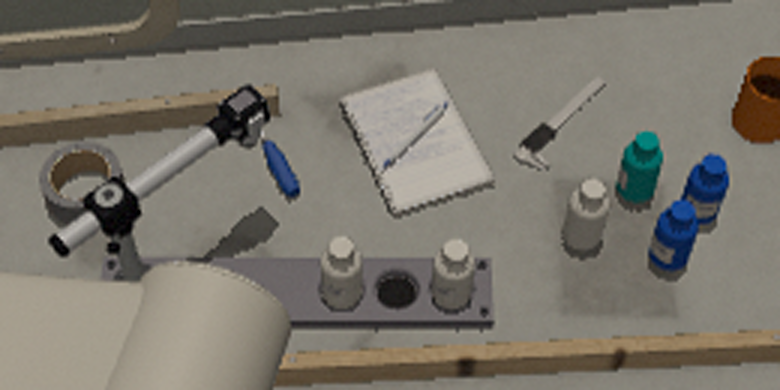

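```bash
cat > h.py <<'E'
from workcell import bot
import numpy as np,cv2
from scipy.spatial.transform import Rotation as R
from scipy.optimize import least_squares
CAL={c:bot.get_calibration(c) for c in ("scene","top")}
def proj(c,P):
    k=CAL[c]; p=R.from_quat(k["rotation"]).inv().apply(np.atleast_2d(P)-k["origin"])
    f=192/np.tan(np.radians(k["vfov"]/2))
    return np.c_[k["cx"]+f*p[:,0]/-p[:,2],k["cy"]-f*p[:,1]/-p[:,2]]
def ray(c,px,z):
    k=CAL[c]; f=192/np.tan(np.radians(k["vfov"]/2))
    d=R.from_quat(k["rotation"]).apply([(px[0]-k["cx"])/f,-(px[1]-k["cy"])/f,-1])
    return k["origin"]+d*(z-k["origin"][2])/d[2]
t=np.linspace(0,2*np.pi,48,endpoint=False)
BOT=np.vstack([np.c_[r*np.cos(t),r*np.sin(t),0*t+z] for r,z in((.026,0),(.026,.08),(.016,.095),(.016,.111))])
def bb(q): a,b=q.min(0),q.max(0); return np.r_[a,b]
def fit(ext,z,x0,pts=BOT):
    """ext: {cam:[c,r,w,h]}"""
    def res(x):
        o=[]
        for c,e in ext.items():
            e=np.array(e); o.append(bb(proj(c,pts+[x[0],x[1],z]))-np.r_[e[:2]-e[2:]/2,e[:2]+e[2:]/2])
        return np.concatenate(o)
    s=least_squares(res,x0,loss="soft_l1"); return s.x,s.fun
E
python3 - <<'E'
from h import *
D={}
for c in CAL:
    bot.camera(c)
    for i,t in enumerate(("new_bottle","rack_bottle_1")):
        for d in bot.outline_of(c,t):
            e=np.array(d["extent"]); 
            if i==0: D.setdefault(c,[]).append(e)
            p=ray(c,e[:2],.05); print(c,t,round(d["score"],2),np.round(e,1),np.round(p,3))
for c,t in (("top","grip_block"),("top","boom"),("scene","grip_block"),("scene","boom"),("top","camera_stand"),("scene","lens")):
    for d in bot.outline_of(c,t)[:2]:
        m=d["region"]; ys,xs=np.nonzero(m); print(c,t,round(d["score"],2),np.round(d["extent"],1),xs.mean(),ys.mean(),np.round(ray(c,(xs.mean(),ys.mean()),.205),3))
# hole, dark blob in top
print("hole top",ray("top",(120+397/3,130+290/3),.015),"scene",ray("scene",(110+322/2.4,110+286/2.4),.015))
E
```

```text
scene new_bottle 0.69 [374.9 219.9  25.4  31.2] [ 0.66  -0.427  0.05 ]
scene new_bottle 0.67 [401.6 244.   22.5  37.4] [ 0.575 -0.51   0.05 ]
scene new_bottle 0.66 [336.4 227.6  23.6  42.1] [ 0.575 -0.338  0.05 ]
scene new_bottle 0.57 [373.9 250.6  26.5  46.6] [ 0.517 -0.452  0.05 ]
scene new_bottle 0.34 [209.8 194.3 152.  115.4] [0.581 0.092 0.05 ]
scene rack_bottle_1 0.94 [226.8 209.4  15.8  37.1] [ 0.524 -0.009  0.05 ]
scene rack_bottle_1 0.65 [335.5 231.7  21.3  38.3] [ 0.554 -0.342  0.05 ]
scene rack_bottle_1 0.64 [265.4 222.   17.8  40.4] [ 0.514 -0.147  0.05 ]
top new_bottle 0.8 [314.4 199.4  14.4  25.7] [ 0.564 -0.342  0.05 ]
top new_bottle 0.6 [335.5 186.9  13.4  24.9] [ 0.612 -0.438  0.05 ]
top new_bottle 0.56 [344.9 207.6  15.2  18.6] [ 0.512 -0.451  0.05 ]
top new_bottle 0.52 [353.2 191.4  15.1  23.7] [ 0.582 -0.503  0.05 ]
top rack_bottle_1 0.7 [233.9 222.5  15.9  22.2] [ 0.501 -0.019  0.05 ]
top grip_block 0.47 [199.1 168.8  20.4  24.3] 201.51709401709402 167.76923076923077 [0.653 0.079 0.205]
top boom 0.57 [173.2 185.8  76.3  54.5] 174.2780082987552 186.58402489626556 [0.582 0.179 0.205]
scene grip_block 0.75 [223.8 146.1  24.2  27.7] 222.49851632047478 145.79525222551928 [0.64  0.068 0.205]
top camera_stand 0.94 [210.3 199.2 146.6  79.5] 211.16956337431114 211.51080966511233 [0.462 0.058 0.205]
scene lens 0.89 [221.8 148.3  17.6  26.5] 222.38823529411764 145.88823529411764 [0.639 0.067 0.205]
hole top [ 0.49366802 -0.08788795  0.015     ] scene [ 0.49890464 -0.08353533  0.015     ]
```

```bash
cat >> h.py <<'E'
from scipy.ndimage import map_coordinates,gaussian_filter
from scipy.optimize import minimize
def grab(n=4):
    return {c:gaussian_filter(np.mean([bot.camera(c).astype(float) for _ in range(n)],0).mean(2),.6) for c in CAL}
def hullc(q,step=.7):
    h=cv2.convexHull(q.astype(np.float32))[:,0].astype(float); h=np.vstack([h,h[:1]])
    s=np.r_[0,np.cumsum(np.linalg.norm(np.diff(h,axis=0),axis=1))]
    u=np.arange(0,s[-1],step); p=np.c_[np.interp(u,s,h[:,0]),np.interp(u,s,h[:,1])]
    c=p.mean(0); d=np.roll(p,-1,0)-np.roll(p,1,0); n=np.c_[d[:,1],-d[:,0]]; n/=np.linalg.norm(n,axis=1)[:,None]+1e-9
    n*=np.sign(((p-c)*n).sum(1))[:,None]; return p,n
def samp(im,p): return map_coordinates(im,[p[:,1],p[:,0]],order=1,mode="nearest")
def contrast(im,q):
    p,n=hullc(q); return (samp(im,p-1.2*n)-samp(im,p+1.2*n))
def bottle_pts(z0):
    return np.vstack([np.c_[r*np.cos(t),r*np.sin(t),0*t+z] for r,z in((.026,z0),(.026,.078))]),np.vstack([np.c_[r*np.cos(t),r*np.sin(t),0*t+z] for r,z in((.016,.097),(.016,.111))])
def search(score,x0,w=.016,st=.004):
    g=[(a,b) for a in np.arange(-w,w+1e-6,st) for b in np.arange(-w,w+1e-6,st)]
    b=max(g,key=lambda v:score(np.array(x0)+v)); x=np.array(x0)+b
    r=minimize(lambda v:-score(v),x,method="Nelder-Mead",options=dict(initial_simplex=[x,x+[.003,0],x+[0,.003]],xatol=1e-4)); return r.x,-r.fun
E
python3 - <<'E'
from h import *
im=grab(); np.savez("im0.npz",**im)
def bs(x,z,z0,cams,cut):
    s=0
    body,cap=bottle_pts(z0)
    for c in cams:
        s+=np.clip(contrast(im[c],proj(c,np.vstack([body,cap])+[x[0],x[1],z])),-60,60).mean()
    return s
for n,x0,z,z0 in (("new",(.568,-.340),0,0),("r1",(.505,-.015),.008,.012),("r3",(.508,-.15),.008,.012)):
    for cams in (("scene",),("top",),("scene","top")):
        x,f=search(lambda v:bs(v,z,z0,cams,0),x0); print(n,cams,np.round(x,4),round(f,1))
circ=lambda r:np.c_[r*np.cos(t),r*np.sin(t),0*t+.02]
for cams in (("scene",),("top",),("scene","top")):
    x,f=search(lambda v:-sum(contrast(im[c],proj(c,circ(.0295)+[v[0],v[1],0])).mean() for c in cams),(.497,-.085)); print("hole",cams,np.round(x,4),round(f,1))
E
```

```text
new ('scene',) [ 0.5645 -0.3341] 4.2
new ('top',) [ 0.5619 -0.3534] 10.0
new ('scene', 'top') [ 0.5575 -0.349 ] 10.3
r1 ('scene',) [ 0.5105 -0.0328] 6.5
r1 ('top',) [ 0.5058 -0.0178] 8.2
r1 ('scene', 'top') [ 0.5085 -0.0361] 12.6
r3 ('scene',) [ 0.4877 -0.147 ] 5.0
r3 ('top',) [ 0.5227 -0.1651] 14.9
r3 ('scene', 'top') [ 0.5225 -0.1647] 15.8
hole ('scene',) [ 0.4973 -0.0852] 32.1
hole ('top',) [ 0.4949 -0.0863] 52.3
hole ('scene', 'top') [ 0.4956 -0.0861] 83.1
```

```bash
python3 - <<'E'
from h import *
im=np.load("im0.npz")
ext={"scene":[336.4,228.0,20.5,41.5],"top":[315.4,199.6,14.4,25.0]}
x,r=fit(ext,0,(.565,-.34)); print(x,np.round(r,1))
out=[]
for c,(x0,y0,w,h),s in (("scene",(205,170,160,100),5),("top",(215,180,150,64),5)):
    I=cv2.cvtColor(np.clip(im[c]*1.3,0,255).astype(np.uint8),cv2.COLOR_GRAY2BGR)[y0:y0+h,x0:x0+w]
    I=cv2.resize(I,None,fx=s,fy=s,interpolation=cv2.INTER_CUBIC)
    def poly(q,col):
        p=(np.array(q)-[x0-.5,y0-.5])*s
        cv2.polylines(I,[cv2.convexHull(p.astype(np.float32)).astype(int)],True,col,1)
    for b,z,z0 in ((x,0,0),((.496,-.016),.008,.012),((.496,-.156),.008,.012)):
        for q in bottle_pts(z0): poly(proj(c,q+[b[0],b[1],z]),(0,0,255))
    poly(proj(c,np.c_[.028*np.cos(t)+.496,.028*np.sin(t)-.086,0*t+.02]),(0,255,0))
    poly(proj(c,[[.45,-.208,.02],[.542,-.208,.02],[.542,.292,.02],[.45,.292,.02]]),(255,255,0))
    out.append(I)
o=np.vstack([np.pad(i,((0,0),(0,800-i.shape[1]),(0,0))) for i in out]); o=cv2.resize(o,None,fx=.73,fy=.73,interpolation=cv2.INTER_AREA);print(o.shape); cv2.imwrite("pics/ov.png",o)
E
```

```text
[ 0.5651615  -0.34204358] [-0.2  0.6  0.9  1.2 -1.8 -0.2 -0.4 -0.5]
(599, 584, 3)
```

View pics/ov.png

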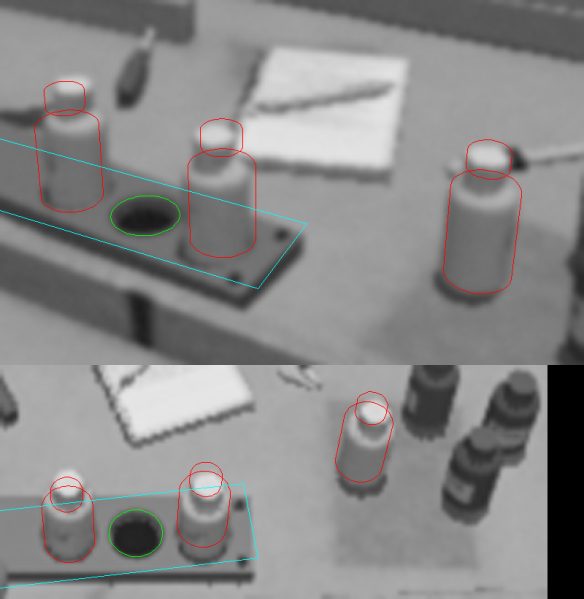

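```bash
cat >> h.py <<'E'
def tf(s,P):
    c,n=np.cos(s[2]),np.sin(s[2]); P=np.atleast_2d(P).astype(float); return np.c_[s[0]+c*P[:,0]-n*P[:,1],s[1]+n*P[:,0]+c*P[:,1],P[:,2]]
E
python3 - <<'E'
from h import *
im=np.load("im0.npz"); im={c:im[c] for c in CAL}
def edge(c,A,B,n=60):
    # darker inside (left of A->B in image flipped by sign chosen by plate centre)
    return proj(c,A+(B-A)*np.linspace(0,1,n)[:,None])
h=(.046,.25)
def sc(s,cams,verbose=0):
    tot=0
    for c in cams:
        cen=proj(c,tf(s,[0,-.15,.02]))[0]
        segs=[((-.046,-.25,.02),(.046,-.25,.02))]
        segs.append(((.046,-.25,.02),(.046,-.0,.02)))
        # near lower edge: underside, z=0
        segs.append(((-.046,-.25,0.01),(-.046,-.0,0.01)))
        for k,(A,B) in enumerate(segs[:2]+[((-.046,-.25,.02),(-.046,-.02,.02))]):
            p=edge(c,tf(s,A)[0],tf(s,B)[0]); d=p[-1]-p[0]; n=np.array([d[1],-d[0]])/np.linalg.norm(d); n*=np.sign((p[0]-cen)@n)
            v=samp(im[c],p+1.2*n)-samp(im[c],p-1.2*n)
            if k==2: v=np.abs(v)
            tot+=np.clip(v,-40,40).mean()
        tot-=.7*contrast(im[c],proj(c,tf(s,np.c_[.0295*np.cos(t),.0295*np.sin(t)-.128,0*t+.02]))).mean()
    return tot
for cams in (("scene",),("top",),("scene","top")):
    best=None
    for y in np.radians(np.arange(-15,16,2.)):
        h0=np.array([.4956,-.0861]); o=h0-[-np.sin(y)*-.128,np.cos(y)*-.128]
        r=minimize(lambda v:-sc(np.r_[v[:2],v[2]/10],cams),np.r_[o,y*10],method="Nelder-Mead",options=dict(initial_simplex=np.r_[o,y*10]+np.vstack([np.zeros(3),np.diag([.004,.004,.3])]),xatol=1e-5))
        if best is None or r.fun<best.fun: best=r
    s=np.r_[best.x[:2],best.x[2]/10]; print(cams,np.round(s,4),best.fun,"places",np.round(tf(s,[[0,y,.008] for y in(-.058,-.128,-.198)]+[[0,.2,0]]),4)[:,:2].tolist())
np.save("stand.npy",s)
# caps: bright centroid
mast=tf(s,[0,.2,.205])[0]
for n,x0,z in (("new",(.563,-.341),.111),("r1",tf(s,[0,-.058,0])[0][:2],.119),("r3",tf(s,[0,-.198,0])[0][:2],.119)):
    for c in CAL:
        q=proj(c,[x0[0],x0[1],z])[0]; u=np.arange(-6,6.1,.25); U,V=np.meshgrid(q[0]+u,q[1]+u)
        g=samp(im[c],np.c_[U.ravel(),V.ravel()]); th=np.median(g)+.5*(np.percentile(g,98)-np.median(g)); m=(g>th).reshape(U.shape).astype(np.uint8)
        nl,L,S,C=cv2.connectedComponentsWithStats(m); k=1+np.argmax(S[1:,4]); ce=q-6+C[k]*.25
        print(n,c,np.round(ce,1),"area",S[k,4]/16,"expected",np.round(q,1),"at z",np.round(ray(c,ce,z-.003),4)[:2],"pred",np.round(x0,4))
E
```

```text
('scene',) [ 0.513   0.0328 -0.133 ] -97.50167611396964 places [[0.5053, -0.0246], [0.496, -0.094], [0.4867, -0.1634], [0.5395, 0.2311]]
('top',) [ 0.5143  0.0412 -0.1471] -130.8493310395207 places [[0.5058, -0.0162], [0.4956, -0.0855], [0.4853, -0.1547], [0.5436, 0.239]]
('scene', 'top') [ 0.5121  0.0334 -0.1302] -183.59560713153016 places [[0.5046, -0.0241], [0.4955, -0.0935], [0.4864, -0.1629], [0.538, 0.2317]]
new scene [338.  212.1] area 38.0 expected [338.1 211.3] at z [ 0.5636 -0.3409] pred [ 0.563 -0.341]
new top [317.4 192.2] area 30.0 expected [316.4 190.8] at z [ 0.5584 -0.3444] pred [ 0.563 -0.341]
r1 scene [224.6 192.5] area 29.1875 expected [226.  193.6] at z [ 0.5132 -0.0136] pred [ 0.5046 -0.0241]
r1 top [233.2 211.5] area 36.0625 expected [234.7 211.8] at z [ 0.5081 -0.0187] pred [ 0.5046 -0.0241]
r3 scene [263.4 206.5] area 26.4375 expected [265.9 207.3] at z [ 0.4915 -0.1526] pred [ 0.4864 -0.1629]
r3 top [271.6 212.3] area 37.125 expected [273.3 211.9] at z [ 0.487 -0.157] pred [ 0.4864 -0.1629]
```

```bash
cat >> h.py <<'E'
def rel(pos,yaw,n=2):
    """units to go from the present pose to TCP pos, tool down, tool y at world angle yaw"""
    o=bot.get_obs(); r0=R.from_quat(o["tool_rot"])
    y=np.array([np.cos(yaw),np.sin(yaw),0]); z=np.array([0,0,-1.]); M=np.c_[np.cross(y,z),y,z]
    d=r0.inv().apply(np.array(pos)-o["eef_pos"])/.05; w=np.degrees((r0.inv()*R.from_matrix(M)).as_rotvec())/5
    print("clock",o["clock"],"pos",np.round(o["eef_pos"],4),"d",np.round(d,3),"w",np.round(w,3),"f",np.round(o["ft_force"],1),"gw",round(o["grip_width"],4),"q",np.round(o["joint_pos"],2))
E
python3 -c "
from h import *
rel((.559,-.3425,.26),-.15)"
```

```text
clock 1.7 pos [0.1835 0.4651 0.2423] d [-12.914 -12.268  -0.354] w [-0.     0.    15.412] f [0.  0.6 0.1] gw 0.0856 q [ 1.19  0.24  0.    1.34 -0.    1.57]
```

{"fn": "drive_tool", "kwargs": {"rows": [{"dx": -12.91, "dy": -12.27, "dz": -0.35, "wz": 15.41, "hand": 85}, {"dx": -12.91, "dy": -12.27, "dz": -0.35, "wz": 15.41, "hand": 85}, {"dx": -12.91, "dy": -12.27, "dz": -0.35, "wz": 15.41, "hand": 85}, {"dx": -12.91, "dy": -12.27, "dz": -0.35, "wz": 15.41, "hand": 85}, {"dx": -12.91, "dy": -12.27, "dz": -0.35, "wz": 15.41, "hand": 85}, {"dx": -12.91, "dy": -12.27, "dz": -0.35, "wz": 15.41, "hand": 85}, {"dx": -12.91, "dy": -12.27, "dz": -0.35, "wz": 15.41, "hand": 85}, {"dx": -12.91, "dy": -12.27, "dz": -0.35, "wz": 15.41, "hand": 85}, {"dx": -12.91, "dy": -12.27, "dz": -0.35, "wz": 15.41, "hand": 85}, {"dx": -12.91, "dy": -12.27, "dz": -0.35, "wz": 15.41, "hand": 85}, {"dx": -12.91, "dy": -12.27, "dz": -0.35, "wz": 15.41, "hand": 85}, {"dx": -12.91, "dy": -12.27, "dz": -0.35, "wz": 15.41, "hand": 85}, {"dx": -12.91, "dy": -12.27, "dz": -0.35, "wz": 15.41, "hand": 85}, {"dx": -12.91, "dy": -12.27, "dz": -0.35, "wz": 15.41, "hand": 85}, {"dx": -12.91, "dy": -12.27, "dz": -0.35, "wz": 15.41, "hand": 85}, {"dx": -12.91, "dy": -12.27, "dz": -0.35, "wz": 15.41, "hand": 85}, {"dx": -12.91, "dy": -12.27, "dz": -0.35, "wz": 15.41, "hand": 85}, {"dx": -12.91, "dy": -12.27, "dz": -0.35, "wz": 15.41, "hand": 85}, {"dx": -12.91, "dy": -12.27, "dz": -0.35, "wz": 15.41, "hand": 85}, {"dx": -12.91, "dy": -12.27, "dz": -0.35, "wz": 15.41, "hand": 85}]}}

```text
invalid input at $.rows[0]: expected keys dx, dy, dz, wx, wy, wz, hand
```

All keys are required.

{"fn": "drive_tool", "kwargs": {"rows": [{"dx": -12.91, "dy": -12.27, "dz": -0.35, "wx": 0, "wy": 0, "wz": 15.41, "hand": 85}, {"dx": -12.91, "dy": -12.27, "dz": -0.35, "wx": 0, "wy": 0, "wz": 15.41, "hand": 85}, {"dx": -12.91, "dy": -12.27, "dz": -0.35, "wx": 0, "wy": 0, "wz": 15.41, "hand": 85}, {"dx": -12.91, "dy": -12.27, "dz": -0.35, "wx": 0, "wy": 0, "wz": 15.41, "hand": 85}, {"dx": -12.91, "dy": -12.27, "dz": -0.35, "wx": 0, "wy": 0, "wz": 15.41, "hand": 85}, {"dx": -12.91, "dy": -12.27, "dz": -0.35, "wx": 0, "wy": 0, "wz": 15.41, "hand": 85}, {"dx": -12.91, "dy": -12.27, "dz": -0.35, "wx": 0, "wy": 0, "wz": 15.41, "hand": 85}, {"dx": -12.91, "dy": -12.27, "dz": -0.35, "wx": 0, "wy": 0, "wz": 15.41, "hand": 85}, {"dx": -12.91, "dy": -12.27, "dz": -0.35, "wx": 0, "wy": 0, "wz": 15.41, "hand": 85}, {"dx": -12.91, "dy": -12.27, "dz": -0.35, "wx": 0, "wy": 0, "wz": 15.41, "hand": 85}, {"dx": -12.91, "dy": -12.27, "dz": -0.35, "wx": 0, "wy": 0, "wz": 15.41, "hand": 85}, {"dx": -12.91, "dy": -12.27, "dz": -0.35, "wx": 0, "wy": 0, "wz": 15.41, "hand": 85}, {"dx": -12.91, "dy": -12.27, "dz": -0.35, "wx": 0, "wy": 0, "wz": 15.41, "hand": 85}, {"dx": -12.91, "dy": -12.27, "dz": -0.35, "wx": 0, "wy": 0, "wz": 15.41, "hand": 85}, {"dx": -12.91, "dy": -12.27, "dz": -0.35, "wx": 0, "wy": 0, "wz": 15.41, "hand": 85}, {"dx": -12.91, "dy": -12.27, "dz": -0.35, "wx": 0, "wy": 0, "wz": 15.41, "hand": 85}, {"dx": -12.91, "dy": -12.27, "dz": -0.35, "wx": 0, "wy": 0, "wz": 15.41, "hand": 85}, {"dx": -12.91, "dy": -12.27, "dz": -0.35, "wx": 0, "wy": 0, "wz": 15.41, "hand": 85}, {"dx": -12.91, "dy": -12.27, "dz": -0.35, "wx": 0, "wy": 0, "wz": 15.41, "hand": 85}, {"dx": -12.91, "dy": -12.27, "dz": -0.35, "wx": 0, "wy": 0, "wz": 15.41, "hand": 85}]}}

```text
clock: 3.7
eef_pos: [0.5585, -0.3432, 0.258]
tool_rot: [0.759, 0.652, -0.0, -0.001]
ft_force: [-0.7, -0.2, -1.1]
grip_width: 0.0852
grasp_force: 0.0
```

```bash
python3 - <<'E'
from h import *
rel((.559,-.3425,.06),-.15)
im=grab(3); np.savez("im1.npz",**im)
T=bot.camera("top"); cv2.imwrite("pics/t1.png",cv2.resize(T[150:250,130:330],None,fx=4,fy=4,interpolation=cv2.INTER_CUBIC)[:,:,::-1])
for c in CAL:
    for th in ("boom","grip_block","lock_button","drawtube"):
        for d in bot.outline_of(c,th)[:2]:
            ys,xs=np.nonzero(d["region"]); print(c,th,round(d["score"],2),np.round(d["extent"],1),np.round(ray(c,(xs.mean(),ys.mean()),.205),3)[:2])
E
```

```text
clock 3.7 pos [ 0.5585 -0.3432  0.258 ] d [0.01  0.017 3.961] w [-0.027 -0.015 -0.015] f [-0.7 -0.2 -1.1] gw 0.0852 q [-0.55  0.57  0.53  1.54  0.    1.17]
scene boom 0.76 [181.9 148.1  97.6  19.4] [0.59  0.171]
scene boom 0.32 [210.4 194.9 156.2 121.1] [ 0.345 -0.068]
scene grip_block 0.7 [222.6 144.8  21.7  24.8] [0.643 0.07 ]
scene lock_button 0.53 [223.6 147.3   5.8   9.7] [0.647 0.071]
scene lock_button 0.37 [335.6 229.8  21.5  47.1] [ 0.341 -0.393]
scene drawtube 0.9 [223.1 147.9  16.9  26.7] [0.642 0.069]
scene drawtube 0.49 [226.1 208.8  18.6  35.5] [ 0.315 -0.148]
top boom 0.82 [172.6 186.7  75.5  57.2] [0.582 0.179]
top grip_block 0.6 [199.4 168.7  20.7  23.2] [0.654 0.079]
top drawtube 0.59 [202.3 167.9  16.5  19.4] [0.655 0.078]
```

View pics/t1.png

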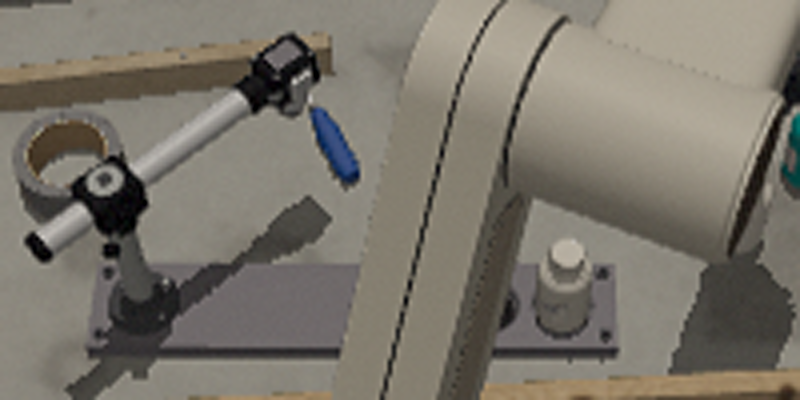

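```bash
python3 - <<'E'
from h import *
P=[ray("top",(130+u/4-.4,150+v/4-.4),.02)[:2] for u,v in((93,265),(615,265),(617,348),(88,348))]
P=np.array(P); print(P.round(4),"sides",np.linalg.norm(P-np.roll(P,-1,0),axis=1).round(3),"centre",P.mean(0))
d=(P[0]-P[1])+(P[3]-P[2]); psi=np.arctan2(-d[0],d[1]); print("yaw",psi, "places",tf(np.r_[P.mean(0),psi],[[0,-.128,0],[0,.2,0]]).round(4))
print("block top",ray("top",(130+287/4,150+56/4),.227),"mast top",ray("top",(130+103/4,150+180/4),.235))
E
```

```text
[[ 0.5874  0.2873]
 [ 0.5233 -0.2133]
 [ 0.4332 -0.1995]
 [ 0.4966  0.2919]] sides [0.505 0.091 0.496 0.091] centre [0.51010458 0.04158967]
yaw -0.1278385650612597 places [[ 0.4938 -0.0854  0.    ]
 [ 0.5356  0.24    0.    ]]
block top [0.65324548 0.07601558 0.227     ] mast top [0.53297698 0.2384611  0.235     ]
```

{"fn": "drive_tool", "kwargs": {"rows": [{"dx": 0.01, "dy": 0.02, "dz": 1.0, "wx": 0, "wy": 0, "wz": 0, "hand": 85}, {"dx": 0.01, "dy": 0.02, "dz": 1.8, "wx": 0, "wy": 0, "wz": 0, "hand": 85}, {"dx": 0.01, "dy": 0.02, "dz": 2.4, "wx": 0, "wy": 0, "wz": 0, "hand": 85}, {"dx": 0.01, "dy": 0.02, "dz": 2.8, "wx": 0, "wy": 0, "wz": 0, "hand": 85}, {"dx": 0.01, "dy": 0.02, "dz": 3.2, "wx": 0, "wy": 0, "wz": 0, "hand": 85}, {"dx": 0.01, "dy": 0.02, "dz": 3.6, "wx": 0, "wy": 0, "wz": 0, "hand": 85}, {"dx": 0.01, "dy": 0.02, "dz": 3.96, "wx": 0, "wy": 0, "wz": 0, "hand": 85}, {"dx": 0.01, "dy": 0.02, "dz": 3.96, "wx": 0, "wy": 0, "wz": 0, "hand": 85}]}}

```text
clock: 5.25
eef_pos: [0.5577, -0.3409, 0.0584]
tool_rot: [0.758, 0.652, -0.001, -0.003]
ft_force: [-1.1, -0.8, -1.0]
grip_width: 0.0852
grasp_force: 0.0
```

{"fn": "drive_tool", "kwargs": {"rows": [{"dx": 0, "dy": 0, "dz": 0, "wx": 0, "wy": 0, "wz": 0, "hand": 40}, {"dx": 0, "dy": 0, "dz": 0, "wx": 0, "wy": 0, "wz": 0, "hand": 40}, {"dx": 0, "dy": 0, "dz": 0, "wx": 0, "wy": 0, "wz": 0, "hand": 40}, {"dx": 0, "dy": 0, "dz": 0, "wx": 0, "wy": 0, "wz": 0, "hand": 40}, {"dx": 0, "dy": 0, "dz": 0, "wx": 0, "wy": 0, "wz": 0, "hand": 40}, {"dx": 0, "dy": 0, "dz": 0, "wx": 0, "wy": 0, "wz": 0, "hand": 40}]}}

```text
clock: 5.85
eef_pos: [0.5606, -0.3427, 0.0638]
tool_rot: [0.758, 0.652, 0.0, 0.001]
ft_force: [-1.9, 0.4, 5.8]
grip_width: 0.0496
grasp_force: 62.0
```

```bash
python3 - <<'E'
from h import *
for i in range(4):
    rel((.5595,-.342,.16),-.14); bot.camera("top")
S=bot.camera("scene"); cv2.imwrite("pics/s2.png",cv2.resize(S[150:290,270:430],None,fx=4,fy=4,interpolation=cv2.INTER_CUBIC)[:,:,::-1])
E
```

```text
clock 5.85 pos [ 0.5606 -0.3427  0.0638] d [ 0.008 -0.019 -1.924] w [ 0.03   0.015 -0.112] f [-1.9  0.4  5.8] gw 0.0496 q [-0.55  0.66  0.19  1.09 -0.    1.17]
clock 5.9 pos [ 0.5606 -0.3427  0.0638] d [ 0.009 -0.02  -1.924] w [ 0.031  0.015 -0.113] f [-1.7  0.6  5.8] gw 0.0491 q [-0.55  0.66  0.19  1.09 -0.    1.17]
clock 5.95 pos [ 0.5606 -0.3427  0.0638] d [ 0.008 -0.02  -1.924] w [ 0.031  0.015 -0.113] f [-2.4  0.7  6.2] gw 0.0495 q [-0.55  0.66  0.19  1.09 -0.    1.17]
clock 6.0 pos [ 0.5606 -0.3427  0.0638] d [ 0.008 -0.019 -1.924] w [ 0.03   0.015 -0.112] f [-1.4  0.4  6.5] gw 0.049 q [-0.55  0.66  0.19  1.09 -0.    1.17]
```

View pics/s2.png

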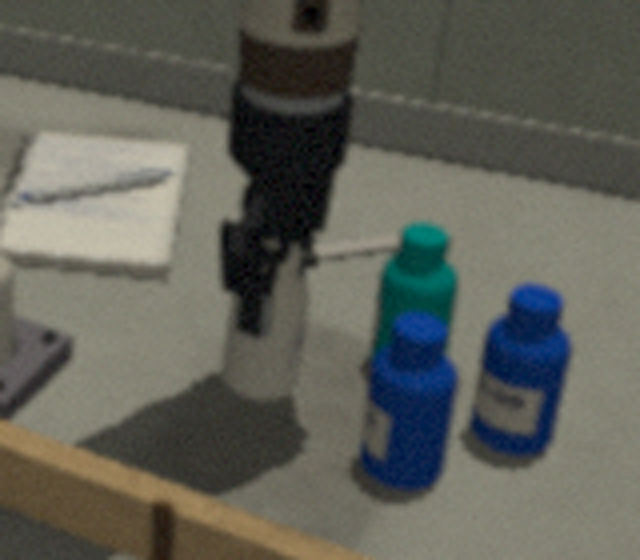

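{"fn": "drive_tool", "kwargs": {"rows": [{"dx": 0, "dy": 0, "dz": -0.3, "wx": 0, "wy": 0, "wz": 0, "hand": 40}, {"dx": 0, "dy": 0, "dz": -0.7, "wx": 0, "wy": 0, "wz": 0, "hand": 40}, {"dx": 0, "dy": 0, "dz": -1.2, "wx": 0, "wy": 0, "wz": 0, "hand": 40}, {"dx": 0, "dy": 0, "dz": -1.8, "wx": 0, "wy": 0, "wz": 0, "hand": 40}, {"dx": 0, "dy": 0, "dz": -2.4, "wx": 0, "wy": 0, "wz": 0, "hand": 40}, {"dx": 0, "dy": 0, "dz": -2.9, "wx": 0, "wy": 0, "wz": 0, "hand": 40}, {"dx": 0, "dy": 0, "dz": -3.2, "wx": 0, "wy": 0, "wz": 0, "hand": 40}, {"dx": 0, "dy": 0, "dz": -3.2, "wx": 0, "wy": 0, "wz": 0, "hand": 40}, {"dx": 0, "dy": 0, "dz": -3.2, "wx": 0, "wy": 0, "wz": 0, "hand": 40}]}}

```text
clock: 7.0
eef_pos: [0.5598, -0.3421, 0.2214]
tool_rot: [0.758, 0.652, 0.0, 0.0]
ft_force: [0.7, -1.4, -1.8]
grip_width: 0.0494
grasp_force: 62.1
```

```bash
python3 -c "
from h import *
rel((.4955,-.086,.222),-.14)"
```

```text
clock 7.0 pos [ 0.5598 -0.3421  0.2214] d [ 4.872 -2.036 -0.012] w [ 0.001 -0.001 -0.112] f [ 0.7 -1.4 -1.8] gw 0.0494 q [-0.55  0.57  0.45  1.45  0.    1.17]
```

{"fn": "drive_tool", "kwargs": {"rows": [{"dx": 0.25, "dy": -0.1, "dz": 0, "wx": 0, "wy": 0, "wz": -0.1, "hand": 40}, {"dx": 0.75, "dy": -0.3, "dz": 0, "wx": 0, "wy": 0, "wz": -0.11, "hand": 40}, {"dx": 1.4, "dy": -0.58, "dz": 0, "wx": 0, "wy": 0, "wz": -0.11, "hand": 40}, {"dx": 2.1, "dy": -0.88, "dz": 0, "wx": 0, "wy": 0, "wz": -0.11, "hand": 40}, {"dx": 2.8, "dy": -1.17, "dz": 0, "wx": 0, "wy": 0, "wz": -0.11, "hand": 40}, {"dx": 3.5, "dy": -1.46, "dz": 0, "wx": 0, "wy": 0, "wz": -0.11, "hand": 40}, {"dx": 4.1, "dy": -1.71, "dz": 0, "wx": 0, "wy": 0, "wz": -0.11, "hand": 40}, {"dx": 4.6, "dy": -1.92, "dz": 0, "wx": 0, "wy": 0, "wz": -0.11, "hand": 40}, {"dx": 4.87, "dy": -2.04, "dz": 0, "wx": 0, "wy": 0, "wz": -0.11, "hand": 40}, {"dx": 4.87, "dy": -2.04, "dz": 0, "wx": 0, "wy": 0, "wz": -0.11, "hand": 40}, {"dx": 4.87, "dy": -2.04, "dz": 0, "wx": 0, "wy": 0, "wz": -0.11, "hand": 40}, {"dx": 4.87, "dy": -2.04, "dz": 0, "wx": 0, "wy": 0, "wz": -0.11, "hand": 40}]}}

```text
clock: 8.2
eef_pos: [0.4956, -0.0871, 0.2214]
tool_rot: [0.755, 0.655, -0.0, 0.0]
ft_force: [0.9, -0.6, -1.1]
grip_width: 0.0494
grasp_force: 62.1
```

```bash
python3 - <<'E'
from h import *
o=bot.get_obs(); rel((.4955,-.086,.222),-.14)
im=grab(3); np.savez("im2.npz",**im)
I=cv2.cvtColor(np.clip(im["scene"]*1.4,0,255).astype(np.uint8),cv2.COLOR_GRAY2BGR)
J=cv2.cvtColor(np.clip(im["top"]*1.4,0,255).astype(np.uint8),cv2.COLOR_GRAY2BGR)
out=[]
for c,I,(x0,y0,w,h) in (("scene",I,(190,110,100,140)),("top",J,(210,150,90,100))):
    s=4; C=cv2.resize(I[y0:y0+h,x0:x0+w],None,fx=s,fy=s,interpolation=cv2.INTER_CUBIC)
    def poly(q,col): cv2.polylines(C,[cv2.convexHull(((np.array(q)-[x0-.5,y0-.5])*s).astype(np.float32)).astype(int)],True,col,1)
    p=o["eef_pos"]
    for q in bottle_pts(0): poly(proj(c,q+[p[0],p[1],p[2]-.0638]),(0,0,255))
    poly(proj(c,np.c_[.028*np.cos(t)+.4955,.028*np.sin(t)-.086,0*t+.02]),(0,255,0))
    out.append(np.pad(C,((0,560-C.shape[0]),(0,0),(0,0))))
cv2.imwrite("pics/s3.png",np.hstack(out))
E
```

```text
clock 8.2 pos [ 0.4956 -0.0871  0.2214] d [ 0.022 -0.005 -0.012] w [-0.003  0.005 -0.016] f [ 0.9 -0.6 -1.1] gw 0.0494 q [-0.17  0.26 -0.03  1.29 -0.    1.54]
```

View pics/s3.png

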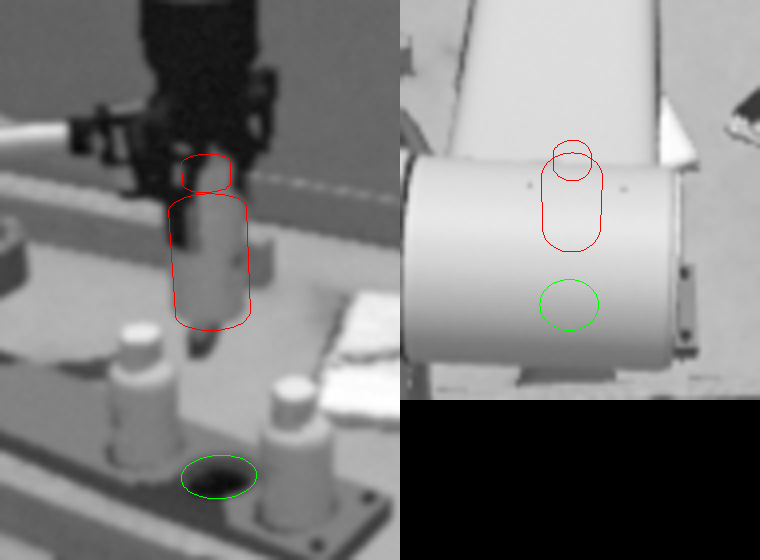

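{"fn": "drive_tool", "kwargs": {"rows": [{"dx": 0.02, "dy": 0, "dz": 0.3, "wx": 0, "wy": 0, "wz": 0, "hand": 40}, {"dx": 0.02, "dy": 0, "dz": 0.8, "wx": 0, "wy": 0, "wz": 0, "hand": 40}, {"dx": 0.02, "dy": 0, "dz": 1.3, "wx": 0, "wy": 0, "wz": 0, "hand": 40}, {"dx": 0.02, "dy": 0, "dz": 1.8, "wx": 0, "wy": 0, "wz": 0, "hand": 40}, {"dx": 0.02, "dy": 0, "dz": 2.2, "wx": 0, "wy": 0, "wz": 0, "hand": 40}, {"dx": 0.02, "dy": 0, "dz": 2.45, "wx": 0, "wy": 0, "wz": 0, "hand": 40}, {"dx": 0.02, "dy": 0, "dz": 2.55, "wx": 0, "wy": 0, "wz": 0, "hand": 40}, {"dx": 0.02, "dy": 0, "dz": 2.6, "wx": 0, "wy": 0, "wz": 0, "hand": 40}, {"dx": 0.02, "dy": 0, "dz": 2.65, "wx": 0, "wy": 0, "wz": 0, "hand": 40}, {"dx": 0.02, "dy": 0, "dz": 2.65, "wx": 0, "wy": 0, "wz": 0, "hand": 40}]}}

```text
clock: 9.5
eef_pos: [0.4959, -0.0853, 0.0898]
tool_rot: [0.755, 0.656, 0.0, 0.0]
ft_force: [0.3, -0.6, -1.0]
grip_width: 0.0493
grasp_force: 62.2
```

{"fn": "drive_tool", "kwargs": {"rows": [{"dx": 0, "dy": 0, "dz": 0.05, "wx": 0, "wy": 0, "wz": 0, "hand": 40}, {"dx": 0, "dy": 0, "dz": 0.1, "wx": 0, "wy": 0, "wz": 0, "hand": 40}, {"dx": 0, "dy": 0, "dz": 0.15, "wx": 0, "wy": 0, "wz": 0, "hand": 40}, {"dx": 0, "dy": 0, "dz": 0.15, "wx": 0, "wy": 0, "wz": 0, "hand": 40}]}}

```text
clock: 9.9
eef_pos: [0.4952, -0.0851, 0.0815]
tool_rot: [0.755, 0.656, -0.0, -0.0]
ft_force: [-0.4, 0.4, -0.7]
grip_width: 0.0494
grasp_force: 62.2
```

{"fn": "drive_tool", "kwargs": {"rows": [{"dx": 0, "dy": 0, "dz": 0.05, "wx": 0, "wy": 0, "wz": 0, "hand": 40}, {"dx": 0, "dy": 0, "dz": 0.1, "wx": 0, "wy": 0, "wz": 0, "hand": 40}, {"dx": 0, "dy": 0, "dz": 0.1, "wx": 0, "wy": 0, "wz": 0, "hand": 40}]}}

```text
clock: 10.2
eef_pos: [0.4965, -0.0855, 0.0769]
tool_rot: [0.755, 0.656, 0.001, 0.001]
ft_force: [3.0, -1.3, -2.4]
grip_width: 0.0493
grasp_force: 61.9
```

{"fn": "drive_tool", "kwargs": {"rows": [{"dx": 0, "dy": 0.02, "dz": 0.04, "wx": 0, "wy": 0, "wz": 0, "hand": 40}, {"dx": 0, "dy": 0.04, "dz": 0.08, "wx": 0, "wy": 0, "wz": 0, "hand": 40}, {"dx": 0, "dy": 0.04, "dz": 0.08, "wx": 0, "wy": 0, "wz": 0, "hand": 40}]}}

```text
clock: 10.5
eef_pos: [0.4973, -0.0853, 0.0724]
tool_rot: [0.755, 0.656, -0.0, -0.0]
ft_force: [1.4, -0.8, -1.5]
grip_width: 0.0492
grasp_force: 62.1
```

{"fn": "drive_tool", "kwargs": {"rows": [{"dx": 0, "dy": 0, "dz": 0.04, "wx": 0, "wy": 0, "wz": 0, "hand": 40}, {"dx": 0, "dy": 0, "dz": 0.06, "wx": 0, "wy": 0, "wz": 0, "hand": 40}, {"dx": 0, "dy": 0, "dz": 0.06, "wx": 0, "wy": 0, "wz": 0, "hand": 40}]}}

```text
clock: 10.8
eef_pos: [0.4974, -0.0854, 0.0717]
tool_rot: [0.755, 0.656, 0.0, 0.0]
ft_force: [-4.2, 1.1, 13.8]
grip_width: 0.0494
grasp_force: 63.7
```

{"fn": "drive_tool", "kwargs": {"rows": [{"dx": 0, "dy": 0, "dz": -0.02, "wx": 0, "wy": 0, "wz": 0, "hand": 60}, {"dx": 0, "dy": 0, "dz": -0.02, "wx": 0, "wy": 0, "wz": 0, "hand": 80}, {"dx": 0, "dy": 0, "dz": -0.02, "wx": 0, "wy": 0, "wz": 0, "hand": 80}, {"dx": 0, "dy": 0, "dz": -0.02, "wx": 0, "wy": 0, "wz": 0, "hand": 80}, {"dx": 0, "dy": 0, "dz": -0.02, "wx": 0, "wy": 0, "wz": 0, "hand": 80}]}}

```text
clock: 11.3
eef_pos: [0.4972, -0.0854, 0.0705]
tool_rot: [0.755, 0.656, -0.0, -0.0]
ft_force: [0.7, -0.3, 0.3]
grip_width: 0.0802
grasp_force: 0.0
```

{"fn": "drive_tool", "kwargs": {"rows": [{"dx": 0, "dy": 0, "dz": -0.3, "wx": 0, "wy": 0, "wz": 0, "hand": 80}, {"dx": 0, "dy": 0, "dz": -0.8, "wx": 0, "wy": 0, "wz": 0, "hand": 80}, {"dx": 0, "dy": 0, "dz": -1.5, "wx": 0, "wy": 0, "wz": 0, "hand": 80}, {"dx": 0, "dy": 0, "dz": -2.3, "wx": 0, "wy": 0, "wz": 0, "hand": 80}, {"dx": 0, "dy": 0, "dz": -3.1, "wx": 0, "wy": 0, "wz": 0, "hand": 80}, {"dx": 0, "dy": 0, "dz": -3.9, "wx": 0, "wy": 0, "wz": 0, "hand": 80}, {"dx": 0, "dy": 0, "dz": -4.4, "wx": 0, "wy": 0, "wz": 0, "hand": 80}, {"dx": 0, "dy": 0, "dz": -4.4, "wx": 0, "wy": 0, "wz": 0, "hand": 80}]}}

```text
clock: 12.1
eef_pos: [0.4995, -0.0858, 0.2951]
tool_rot: [0.755, 0.656, 0.003, 0.003]
ft_force: [-1.2, 1.2, -0.7]
grip_width: 0.0802
grasp_force: 0.0
```

```bash
python3 - <<'E'
from h import *
a,b=[ray("top",(130+u/4-.4,150+v/4-.4),.205)[:2] for u,v in ((37,246),(252,92))]
d=b-a; print(a,b,"dir",np.arctan2(d[1],d[0]))
m=np.array([.543,.239]); print("mast off axis",np.cross(d/np.linalg.norm(d),m-a))
S=bot.camera("scene"); rel((.65,.07,.295),.5)
s=4;x0,y0=120,100
C=cv2.resize(S[y0:y0+150,x0:x0+200],None,fx=s,fy=s,interpolation=cv2.INTER_CUBIC)[:,:,::-1].copy()
def poly(P,col,cl=True): cv2.polylines(C,[((proj("scene",P)-[x0-.5,y0-.5])*s).astype(int)],cl,col,1)
ang=-1.0; u=np.array([np.cos(ang),np.sin(ang),0]); v=np.array([-u[1],u[0],0]); M=np.array([.543,.239,.205])
poly(np.array([M,M+u*.172]),(0,0,255),False)
for dz in(-.022,.022): poly(np.array([M+u*(.198+i*.026)+v*j*.020+[0,0,dz] for i,j in((-1,-1),(1,-1),(1,1),(-1,1))]),(0,0,255))
poly(np.c_[.016*np.cos(t)+.4973,.016*np.sin(t)-.0854,0*t+.119],(0,255,0))
cv2.imwrite("pics/s4.png",C)
E
```

```text
[0.49502758 0.30038818] [0.63550163 0.11205004] dir -0.9299495123440806
mast off axis 0.001751774334124559
clock 12.15 pos [ 0.4985 -0.0856  0.2927] d [ 3.505  2.565 -0.036] w [ 0.048  0.018 -7.336] f [ 0.2  0.1 -0.3] gw 0.0802 q [-0.17  0.23  0.13  1.46  0.    1.54]<stdin>:4: DeprecationWarning: Arrays of 2-dimensional vectors are deprecated. Use arrays of 3-dimensional vectors instead. (deprecated in NumPy 2.0)
```

View pics/s4.png

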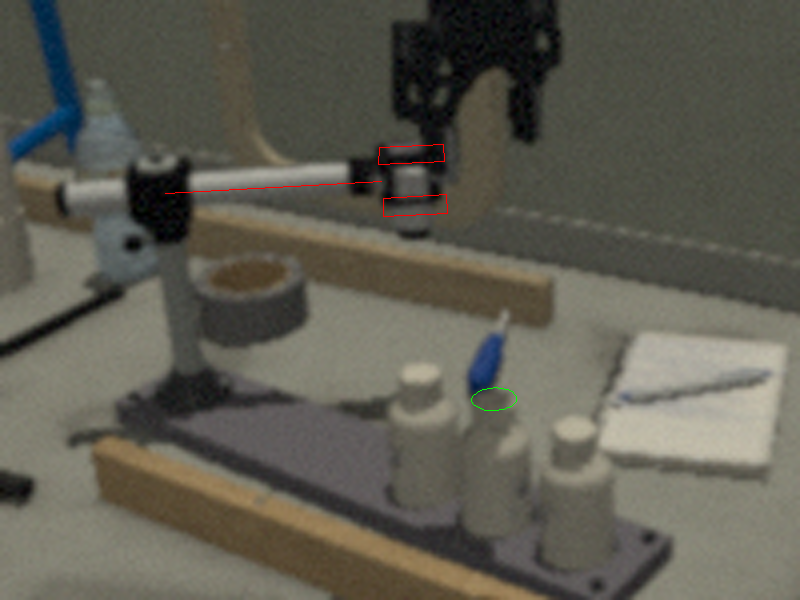

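```bash
python3 -c "
from h import *
rel((.656,.076,.275),.606)"
```

```text
clock 12.15 pos [ 0.4985 -0.0856  0.2927] d [3.641 2.665 0.364] w [ 0.048  0.02  -8.551] f [ 0.2  0.1 -0.3] gw 0.0802 q [-0.17  0.23  0.13  1.46  0.    1.54]
```

{"fn": "drive_tool", "kwargs": {"rows": [{"dx": 0.5, "dy": 0.4, "dz": 0, "wx": 0, "wy": 0, "wz": -1.5, "hand": 85}, {"dx": 1.2, "dy": 0.9, "dz": 0, "wx": 0, "wy": 0, "wz": -3, "hand": 85}, {"dx": 1.9, "dy": 1.4, "dz": 0.1, "wx": 0, "wy": 0, "wz": -4.5, "hand": 85}, {"dx": 2.6, "dy": 1.9, "dz": 0.2, "wx": 0, "wy": 0, "wz": -6, "hand": 85}, {"dx": 3.2, "dy": 2.3, "dz": 0.3, "wx": 0, "wy": 0, "wz": -7.5, "hand": 85}, {"dx": 3.64, "dy": 2.66, "dz": 0.36, "wx": 0, "wy": 0, "wz": -8.55, "hand": 85}, {"dx": 3.64, "dy": 2.66, "dz": 0.36, "wx": 0, "wy": 0, "wz": -8.55, "hand": 85}, {"dx": 3.64, "dy": 2.66, "dz": 0.36, "wx": 0, "wy": 0, "wz": -8.55, "hand": 85}, {"dx": 3.64, "dy": 2.66, "dz": 0.36, "wx": 0, "wy": 0, "wz": -8.55, "hand": 85}]}}

```text
clock: 13.05
eef_pos: [0.6538, 0.0754, 0.272]
tool_rot: [0.465, 0.886, -0.001, -0.001]
ft_force: [-0.1, -0.6, 0.1]
grip_width: 0.085
grasp_force: 0.0
```

```bash
python3 - <<'E'
from h import *
rel((.656,.076,.197),.606); p=bot.get_obs()["eef_pos"]
S=bot.camera("scene"); T=bot.camera("top")
out=[]
for c,I,(x0,y0,w,h) in (("scene",S,(150,80,130,100)),("top",T,(130,140,130,100))):
    s=3; C=cv2.resize(I[y0:y0+h,x0:x0+w],None,fx=s,fy=s,interpolation=cv2.INTER_CUBIC)[:,:,::-1].copy()
    q=(proj(c,[p,[p[0],p[1],.197]])-[x0-.5,y0-.5])*s; cv2.line(C,tuple(q[0].astype(int)),tuple(q[1].astype(int)),(0,0,255),1)
    out.append(C)
cv2.imwrite("pics/s5.png",np.hstack(out))
E
```

```text
clock 13.05 pos [0.6538 0.0754 0.272 ] d [-0.017  0.046  1.499] w [-0.023 -0.008 -0.016] f [-0.1 -0.6  0.1] gw 0.085 q [ 0.12  0.57  0.58  1.58 -0.    1.08]
```

View pics/s5.png

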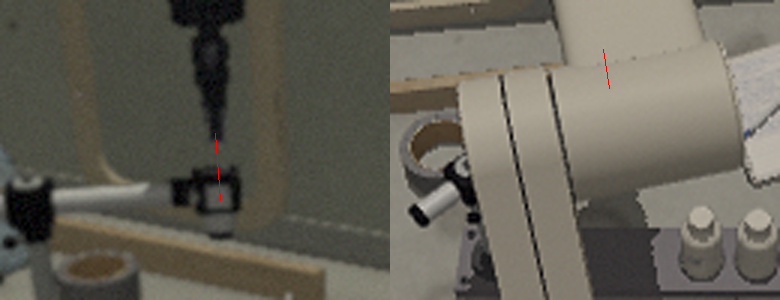

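{"fn": "drive_tool", "kwargs": {"rows": [{"dx": 0, "dy": 0, "dz": 0.3, "wx": 0, "wy": 0, "wz": 0, "hand": 85}, {"dx": 0, "dy": 0, "dz": 0.6, "wx": 0, "wy": 0, "wz": 0, "hand": 85}, {"dx": 0, "dy": 0, "dz": 0.9, "wx": 0, "wy": 0, "wz": 0, "hand": 85}, {"dx": 0, "dy": 0, "dz": 1.2, "wx": 0, "wy": 0, "wz": 0, "hand": 85}, {"dx": 0, "dy": 0, "dz": 1.5, "wx": 0, "wy": 0, "wz": 0, "hand": 85}, {"dx": 0, "dy": 0, "dz": 1.5, "wx": 0, "wy": 0, "wz": 0, "hand": 85}]}}

```text
clock: 13.75
eef_pos: [0.6528, 0.0751, 0.1961]
tool_rot: [0.465, 0.886, -0.001, -0.002]
ft_force: [-0.4, 0.2, -0.7]
grip_width: 0.0853
grasp_force: 0.0
```

{"fn": "drive_tool", "kwargs": {"rows": [{"dx": 0, "dy": 0, "dz": 0, "wx": 0, "wy": 0, "wz": 0, "hand": 75}, {"dx": 0, "dy": 0, "dz": 0, "wx": 0, "wy": 0, "wz": 0, "hand": 65}, {"dx": 0, "dy": 0, "dz": 0, "wx": 0, "wy": 0, "wz": 0, "hand": 55}, {"dx": 0, "dy": 0, "dz": 0, "wx": 0, "wy": 0, "wz": 0, "hand": 48}, {"dx": 0, "dy": 0, "dz": 0, "wx": 0, "wy": 0, "wz": 0, "hand": 35}, {"dx": 0, "dy": 0, "dz": 0, "wx": 0, "wy": 0, "wz": 0, "hand": 35}, {"dx": 0, "dy": 0, "dz": 0, "wx": 0, "wy": 0, "wz": 0, "hand": 35}, {"dx": 0, "dy": 0, "dz": 0, "wx": 0, "wy": 0, "wz": 0, "hand": 35}]}}

```text
clock: 14.55
eef_pos: [0.6552, 0.0763, 0.1992]
tool_rot: [0.464, 0.886, 0.001, 0.001]
ft_force: [-1.1, -0.3, 5.7]
grip_width: 0.0393
grasp_force: 60.8
```

```bash
python3 - <<'E'
from h import *
rel((.6552,.0763,.197),.606)
o=bot.get_obs(); M=np.array([.5424,.239]); 
c0=np.array([.654,.0755]) # commanded about
y=np.array([np.cos(.606),np.sin(.606)]); x=np.array([y[1],-y[0]])*-1  # x = y cross z(-1)
x=np.cross([*y,0],[0,0,-1])[:2]; print(x,y)
p0=M+.198*np.array([np.cos(-.965),np.sin(-.965)])
for k in range(1,16):
    a=-.965-.746*k/15; r=.198+.002*min(k/5,1); d=(M+r*np.array([np.cos(a),np.sin(a)])-p0)/.05
    print(round(d@x,2),round(d@y,2),round(np.degrees(.746*k/15)/5,2))
E
```

```text
clock 14.55 pos [0.6552 0.0763 0.1992] d [0.001 0.    0.045] w [0.024 0.015 0.004] f [-1.1 -0.3  5.7] gw 0.0393 q [ 0.12  0.58  0.41  1.4  -0.    1.08]
[-0.56958429  0.82193292] [0.82193292 0.56958429]
-0.0 -0.2 0.57
0.0 -0.39 1.14
0.02 -0.59 1.71
0.05 -0.79 2.28
0.08 -0.98 2.85
0.14 -1.18 3.42
0.2 -1.36 3.99
0.27 -1.55 4.56
0.35 -1.73 5.13
0.44 -1.91 5.7
0.54 -2.08 6.27
0.65 -2.25 6.84
0.77 -2.41 7.41
0.89 -2.57 7.98
1.02 -2.71 8.55
```

{"fn": "drive_tool", "kwargs": {"rows": [{"dx": 0, "dy": -0.06, "dz": 0, "wx": 0, "wy": 0, "wz": 0.2, "hand": 35}, {"dx": 0, "dy": -0.2, "dz": 0, "wx": 0, "wy": 0, "wz": 0.57, "hand": 35}, {"dx": 0, "dy": -0.39, "dz": 0, "wx": 0, "wy": 0, "wz": 1.14, "hand": 35}, {"dx": 0.02, "dy": -0.59, "dz": 0, "wx": 0, "wy": 0, "wz": 1.71, "hand": 35}, {"dx": 0.05, "dy": -0.79, "dz": 0, "wx": 0, "wy": 0, "wz": 2.28, "hand": 35}, {"dx": 0.08, "dy": -0.98, "dz": 0, "wx": 0, "wy": 0, "wz": 2.85, "hand": 35}, {"dx": 0.14, "dy": -1.18, "dz": 0, "wx": 0, "wy": 0, "wz": 3.42, "hand": 35}, {"dx": 0.2, "dy": -1.36, "dz": 0, "wx": 0, "wy": 0, "wz": 3.99, "hand": 35}, {"dx": 0.27, "dy": -1.55, "dz": 0, "wx": 0, "wy": 0, "wz": 4.56, "hand": 35}, {"dx": 0.27, "dy": -1.55, "dz": 0, "wx": 0, "wy": 0, "wz": 4.56, "hand": 35}]}}

```text
clock: 15.55
eef_pos: [0.5825, 0.044, 0.1991]
tool_rot: [0.63, 0.777, 0.001, -0.0]
ft_force: [-2.2, 3.1, 4.6]
grip_width: 0.0393
grasp_force: 61.2
```

```bash
python3 - <<'E'
from h import *
o=bot.get_obs(); M=np.array([.5424,.239]); a=-.965-np.radians(4.56*5); x,y=[R.from_quat(o["tool_rot"]).apply(v)[:2] for v in ([1,0,0],[0,1,0])]
a0=a; p0=M+.200*np.array([np.cos(a),np.sin(a)]); print(o["eef_pos"],p0,o["ft_force"],o["ft_torque"],o["grip_width"],R.from_quat(o["tool_rot"]).apply([0,1,0]),a+np.pi/2)
for a in np.linspace(a0,-1.711,8)[1:]:
    d=(M+.2*np.array([np.cos(a),np.sin(a)])-p0)/.05; print(round(d@x,2),round(d@y,2),round(np.degrees(a0-a)/5,2))
E
```

```text
[0.58246715 0.04402281 0.19914305] [0.58367353 0.0433051 ] [-2.24830768  3.09110307  4.64439115] [0.39558548 0.31523803 0.24731468] 0.039259696082892745 [0.9784225  0.20660889 0.00147689] 0.20786125734018945
0.0 -0.2 0.57
0.02 -0.4 1.14
0.04 -0.59 1.71
0.08 -0.79 2.28
0.12 -0.98 2.85
0.18 -1.18 3.42
0.24 -1.36 3.99
```

{"fn": "drive_tool", "kwargs": {"rows": [{"dx": 0, "dy": -0.1, "dz": 0, "wx": 0, "wy": 0, "wz": 0.28, "hand": 35}, {"dx": 0, "dy": -0.2, "dz": 0, "wx": 0, "wy": 0, "wz": 0.57, "hand": 35}, {"dx": 0.02, "dy": -0.4, "dz": 0, "wx": 0, "wy": 0, "wz": 1.14, "hand": 35}, {"dx": 0.04, "dy": -0.59, "dz": 0, "wx": 0, "wy": 0, "wz": 1.71, "hand": 35}, {"dx": 0.08, "dy": -0.79, "dz": 0, "wx": 0, "wy": 0, "wz": 2.28, "hand": 35}, {"dx": 0.12, "dy": -0.98, "dz": 0, "wx": 0, "wy": 0, "wz": 2.85, "hand": 35}, {"dx": 0.15, "dy": -1.08, "dz": 0, "wx": 0, "wy": 0, "wz": 3.14, "hand": 35}, {"dx": 0.18, "dy": -1.18, "dz": 0, "wx": 0, "wy": 0, "wz": 3.42, "hand": 35}, {"dx": 0.21, "dy": -1.27, "dz": 0, "wx": 0, "wy": 0, "wz": 3.7, "hand": 35}, {"dx": 0.21, "dy": -1.27, "dz": 0, "wx": 0, "wy": 0, "wz": 3.7, "hand": 35}]}}

```text
clock: 16.55
eef_pos: [0.5186, 0.0403, 0.1991]
tool_rot: [0.746, 0.666, 0.0, 0.0]
ft_force: [-3.0, -0.2, 7.9]
grip_width: 0.0397
grasp_force: 62.0
```

```bash
cat > st.py <<'E'
from h import *
o=bot.get_obs(); r=R.from_quat(o["tool_rot"]); y=r.apply([0,1,0]); print(o["clock"],o["eef_pos"].round(4),"Ftool",r.inv().apply(o["ft_force"]).round(1),"Tworld",o["ft_torque"].round(2),"yaw",round(np.arctan2(y[1],y[0]),4),"gw",round(o["grip_width"],4))
E
python3 st.py
```

```text
16.55 [0.5186 0.0403 0.1991] Ftool [-0.5 -3.  -7.9] Tworld [-0.13  0.48  0.58] yaw -0.1132 gw 0.0397
```

{"fn": "drive_tool", "kwargs": {"rows": [{"dx": 0.0, "dy": -0.04, "dz": 0, "wx": 0, "wy": 0, "wz": 0.11, "hand": 35}, {"dx": 0.01, "dy": -0.08, "dz": 0, "wx": 0, "wy": 0, "wz": 0.22, "hand": 35}, {"dx": 0.01, "dy": -0.08, "dz": 0, "wx": 0, "wy": 0, "wz": 0.22, "hand": 35}, {"dx": 0.01, "dy": -0.08, "dz": 0, "wx": 0, "wy": 0, "wz": 0.22, "hand": 35}]}}

```text
clock: 16.95
eef_pos: [0.5148, 0.0408, 0.199]
tool_rot: [0.752, 0.659, -0.0, 0.001]
ft_force: [-4.5, -1.3, 8.8]
grip_width: 0.0394
grasp_force: 62.2
```

```bash
python3 st.py
```

```text
16.95 [0.5148 0.0408 0.199 ] Ftool [-1.9 -4.3 -8.8] Tworld [-0.29  0.59  0.63] yaw -0.1322 gw 0.0394
```

{"fn": "drive_tool", "kwargs": {"rows": [{"dx": 0.0, "dy": -0.04, "dz": 0, "wx": 0, "wy": 0, "wz": 0.11, "hand": 35}, {"dx": 0.01, "dy": -0.08, "dz": 0, "wx": 0, "wy": 0, "wz": 0.22, "hand": 35}, {"dx": 0.01, "dy": -0.08, "dz": 0, "wx": 0, "wy": 0, "wz": 0.22, "hand": 35}, {"dx": 0.01, "dy": -0.08, "dz": 0, "wx": 0, "wy": 0, "wz": 0.22, "hand": 35}]}}

```text
clock: 17.35
eef_pos: [0.5124, 0.0411, 0.1991]
tool_rot: [0.758, 0.652, 0.0, 0.002]
ft_force: [0.6, -5.2, 7.8]
grip_width: 0.0395
grasp_force: 64.2
```

```bash
python3 st.py
```

```text
17.35 [0.5124 0.0411 0.1991] Ftool [-5.   1.4 -7.8] Tworld [-0.73  0.27  1.6 ] yaw -0.1493 gw 0.0395
```

{"fn": "drive_tool", "kwargs": {"rows": [{"dx": -0.04, "dy": 0, "dz": 0, "wx": 0, "wy": 0, "wz": -0.08, "hand": 35}, {"dx": -0.08, "dy": 0, "dz": 0, "wx": 0, "wy": 0, "wz": -0.08, "hand": 35}, {"dx": -0.08, "dy": 0, "dz": 0, "wx": 0, "wy": 0, "wz": -0.08, "hand": 35}]}}

```text
clock: 17.65
eef_pos: [0.5123, 0.0391, 0.1991]
tool_rot: [0.756, 0.655, 0.002, 0.001]
ft_force: [2.3, 2.5, 6.3]
grip_width: 0.0394
grasp_force: 61.7
```

```bash
python3 st.py
```

```text
17.65 [0.5123 0.0391 0.1991] Ftool [ 2.9  2.  -6.3] Tworld [0.32 0.02 0.74] yaw -0.1435 gw 0.0394
```

{"fn": "drive_tool", "kwargs": {"rows": [{"dx": -0.04, "dy": 0, "dz": 0, "wx": 0, "wy": 0, "wz": 0, "hand": 35}, {"dx": -0.1, "dy": 0, "dz": 0, "wx": 0, "wy": 0, "wz": 0, "hand": 35}, {"dx": -0.1, "dy": 0, "dz": 0, "wx": 0, "wy": 0, "wz": 0, "hand": 35}]}}

```text
clock: 17.95
eef_pos: [0.5116, 0.0342, 0.1991]
tool_rot: [0.756, 0.655, 0.002, 0.001]
ft_force: [3.2, 3.0, 6.5]
grip_width: 0.0395
grasp_force: 61.7
```

```bash
python3 st.py
```

```text
17.95 [0.5116 0.0342 0.1991] Ftool [ 3.5  2.8 -6.5] Tworld [ 0.29 -0.    0.77] yaw -0.1435 gw 0.0395
```

{"fn": "drive_tool", "kwargs": {"rows": [{"dx": -0.1, "dy": 0, "dz": 0, "wx": 0, "wy": 0, "wz": 0, "hand": 35}, {"dx": -0.3, "dy": 0, "dz": 0, "wx": 0, "wy": 0, "wz": 0, "hand": 35}, {"dx": -0.55, "dy": 0, "dz": 0, "wx": 0, "wy": 0, "wz": 0, "hand": 35}, {"dx": -0.8, "dy": 0, "dz": 0, "wx": 0, "wy": 0, "wz": 0, "hand": 35}, {"dx": -1.05, "dy": 0, "dz": 0, "wx": 0, "wy": 0, "wz": 0, "hand": 35}, {"dx": -1.3, "dy": 0, "dz": 0, "wx": 0, "wy": 0, "wz": 0, "hand": 35}, {"dx": -1.55, "dy": 0, "dz": 0, "wx": 0, "wy": 0, "wz": 0, "hand": 35}, {"dx": -1.8, "dy": 0, "dz": 0, "wx": 0, "wy": 0, "wz": 0, "hand": 35}, {"dx": -2.05, "dy": 0, "dz": 0, "wx": 0, "wy": 0, "wz": 0, "hand": 35}, {"dx": -2.25, "dy": 0, "dz": 0, "wx": 0, "wy": 0, "wz": 0, "hand": 35}, {"dx": -2.4, "dy": 0, "dz": 0, "wx": 0, "wy": 0, "wz": 0, "hand": 35}, {"dx": -2.46, "dy": 0, "dz": 0, "wx": 0, "wy": 0, "wz": 0, "hand": 35}, {"dx": -2.46, "dy": 0, "dz": 0, "wx": 0, "wy": 0, "wz": 0, "hand": 35}, {"dx": -2.46, "dy": 0, "dz": 0, "wx": 0, "wy": 0, "wz": 0, "hand": 35}]}}

```text
clock: 19.35
eef_pos: [0.4951, -0.0878, 0.199]
tool_rot: [0.756, 0.654, 0.003, 0.002]
ft_force: [7.6, 2.6, 3.2]
grip_width: 0.0396
grasp_force: 61.0
```

```bash
python3 st.py; python3 - <<'E'
from h import *
T=np.mean([bot.camera("top").astype(float) for _ in range(4)],0); S=np.mean([bot.camera("scene").astype(float) for _ in range(4)],0)
p=bot.get_obs()["eef_pos"]; h=np.array([.5123,.0411]); print("draw",np.linalg.norm(p[:2]-h))
c=lambda I,x0,y0,w,h,s:cv2.resize(np.clip(I[y0:y0+h,x0:x0+w]*1.3,0,255).astype(np.uint8),None,fx=s,fy=s,interpolation=cv2.INTER_CUBIC)[:,:,::-1]
a=c(S,160,120,130,98,6)
cv2.imwrite("pics/f.png",a); cv2.imwrite("pics/ft.png",c(T,140,160,160,100,5))
E
```

```text
19.35 [ 0.4951 -0.0878  0.199 ] Ftool [ 3.7  7.2 -3.1] Tworld [ 0.53 -0.49  0.43] yaw -0.1439 gw 0.0396
draw 0.12987358372469635
```

View pics/f.png

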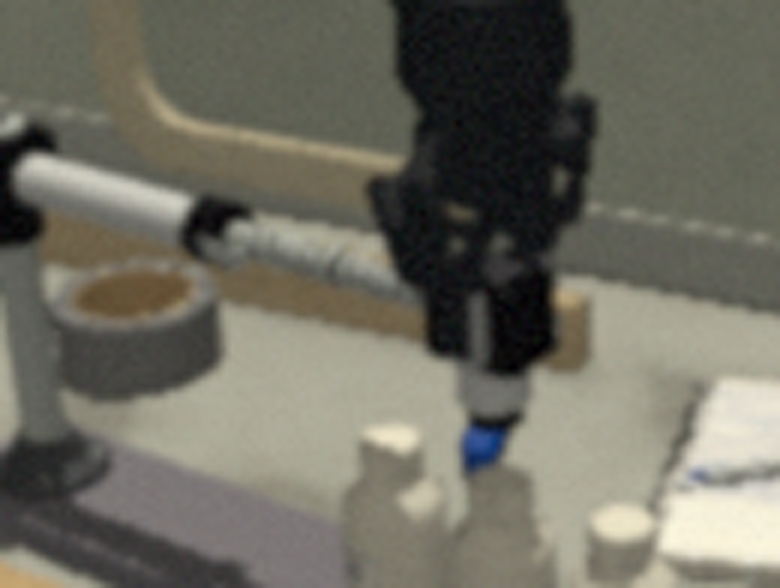

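```bash
python3 - <<'E'
from h import *
u=np.array([-.1435,-.9897,0]); B=np.array([.4951,-.0878,.205])-.002*u
for nm,px in (("collar face",(160+240/6,120+232/6)),("band",(160+342/6,120+262/6))):
    r=np.arange(-.25,0,.0005); q=proj("scene",B+r[:,None]*u); i=np.argmin(abs(q[:,0]-px[0])); print(nm,"from block centre",r[i],"row diff",q[i,1]-px[1])
E
```

```text
collar face from block centre -0.15499999999999992 row diff 0.9869432511579532
band from block centre -0.08849999999999986 row diff 1.0949242191569226
```

View pics/ft.png

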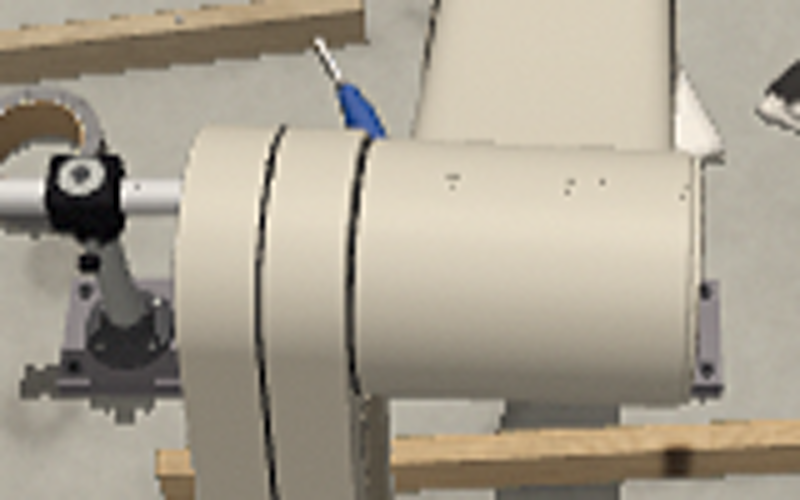

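```bash
python3 st.py; python3 -c "
from workcell import bot
print(bot.job_done())"
```

```text
19.75 [ 0.4951 -0.0876  0.199 ] Ftool [ 4.6  7.8 -3.8] Tworld [ 0.49 -0.45  0.4 ] yaw -0.1437 gw 0.0392
the job is handed in; nothing more can be done
None
```

I set the bottle fully home in the middle place and handed the job in with the boom against its stop, the button squeezed and the tube held at about 130 mm (second band). I measured that draw from the home stop the arm felt; the pictures only roughly confirmed the band, and the hand-in returned no verdict.

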